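# Put the tea-for-one set back together

### The arm

A 7-joint arm with a two-finger parallel gripper is mounted at the origin on the work surface. World frame = base frame: x ahead of the robot, y to its left, z up, the work surface at z = 0. Lengths are in m, angles in rad, forces in N, time in s.
With the tool pointing down it reaches from about 0.4 to 0.925 m from the base axis. Payload 4.1 kg.
Tool frame: the origin (TCP) lies midway between the tips of the shut fingers; the grasp point (between the pads) lies 19 mm behind it (r.grip_depth is the distance from the TCP to the grasp point, in m); z points along the fingers, y is the line along which they close (so a half turn about z gives the same grasp; the last joint's range is limited). The gripper opens to 85 mm and grips with 20 to 120 N. Pads are 22 mm wide; open, the fingers measure 114 mm over their backs; the gripper's body (76 mm by 85 mm) begins 54 mm behind the grasp point. The pads swing forward as they close: fully open they stand 13 mm farther back than shut.
Start: joints at [-1.223, 0.398, 0.045, 1.537, -0.019, 1.207, -0.051], TCP at [0.281, 0.586, 0.231] pointing down, gripper open.
Joint ranges: [-2.82, 2.82], [-0.49, 2.23], [-1.37, 1.46], [0, 2.46], [-1.36, 4.5], [0.23, 2], [-2.94, 2.94]. Speed limits (rad/s): [2.57, 2.57, 3.14, 3.14, 3.14, 3.14, 3.14].

### API

Orientations are given as a unit quaternion [x, y, z, w].
In Python, from rig import r gives the robot as it stands.
- The arm moves only by the shell command python3 -m inch 'ROWS' [FORCE]. ROWS is JSON, a list that holds one entry, the list of rows, each a list of 7 numbers: the shift along the tool's x, y, z in m, then the turn, a rotation vector about the tool's x, y, z in rad, then the opening, from -1 (shut) to 1 (fully open). A call has 1 to 5 rows; each row shifts and turns the commanded pose from where the row before left it, along the tool's axes as they then stand; what a row does not reach is not made up. A row lasts 1/8 s, in which the tool goes at most 62.5 mm and 10.7 degrees, less where a joint would pass 70% of its speed; a pose out of reach is approached as far as the arm can. A call is refused whole if a number of a shift passes 0.0625 or a number of a turn 0.188, either way. A call with a gripper value outside its range is refused whole. The fingers move at their own pace and stop on an object; FORCE is the grip in N (left out, the last holds). Time passes only in rows, so rows that do not move let the fingers close. It gives the time, the measured TCP pose, the force, the opening and the grip force at its end, in the units of the state.
- r.read_state(): the state, without advancing time (a new reading comes with each control period).
- r.capture(name): name is "scene" or "top" or "wrist"; returns a dict with "pixels" (400x640x3 uint8, red, green, blue), "range_z" (400x640 float32, m along the optical axis (not along the pixel's ray), 0 where there is no reading), "K" (3x3 intrinsics, pixels), "world_from_camera" (4x4, takes a point from camera to world coordinates). Camera axes: x right, y down, z forward; pixel columns grow to the right and rows downward; lengths in m; the calibration is good to about 2 mm. A picture is of the moment at which its call begins.
- r.finish_job(): hands the job in; it is judged then, once.
The state is a dict: "time_s": time; "joint_positions": joint angles; "dq": joint speeds; "effort": joint torques, N m; "tcp_pos": TCP position; "orientation": TCP orientation; "force": force on the tool from outside, world axes, zero at the start; "ft_torque": the same for the moment, N m; "opening": finger opening in m; "grasp_force": force on a finger pad.
Only numpy, scipy, OpenCV 4.12 (cv2) and the standard library are available. Lean on these libraries where they do the work, as an engineer would, in place of code of your own. Each camera call takes 0.05 s, during which the arm holds its last target. There are 200 camera calls.

### The job

Put the little tea-for-one set back together as a tower where its saucer lies: first the cup upright in the middle of the saucer, then the teapot upright on the cup with its foot inside the cup's rim, then the steel infuser hanging in the pot, and last the lid over the infuser's knob, flat on the infuser. Set each piece down gently rather than dropping it, let go of it before fetching the next, and leave the other things on the table standing where they are.

Things in the scene. Friction and masses are not known exactly. Their poses are not given: they have to be found in the camera images.
- saucer: White china saucer, fixed to the table, 120 mm across, shallow dish: flat floor 72 mm across, 5 mm above the table, rim sloping up to 11 mm at the edge. Origin: centre of its underside (on the table), z up.
- cup: White china cup, open at the top, loose, 120 g, 66 mm outside diameter (straight sides from 12 mm up, tapering below to a 50 mm base), 50 mm high, wall 4 mm (mouth 58 mm across). Ear handle on its +x side, reaching 56 mm from the axis, so grip across y. Origin: centre of its underside, z up.
- pot: White china teapot, no lid on, loose, 180 g, 58 mm high: foot 48 mm wide, 8 mm high; above it a round body 66 mm across, wall 5 mm, inner floor at 13 mm. Spout on +x to 59 mm from the axis, handle on -x to 58 mm: grip across y. The foot goes inside the cup's mouth and the shoulder above it rests on the cup's rim, pot origin 42 mm above the cup's. Origin: centre of the foot's underside, z up.
- infuser: Steel tea infuser, loose, 70 g, upright: dark closed basket 46 mm wide, 34 mm high; on it a flat round flange 66 mm wide, 3 mm thick; on that a knob 14 mm wide, 22 mm high (59 mm in all). The basket goes into the pot and the flange rests on the pot's rim, infuser origin 24 mm above the pot's. Origin: centre of the basket's underside, z up. Yaw means nothing.
- lid: White china pot lid, loose, 60 g, right side up: disc 66 mm wide, 4 mm thick, with a hollow round turret in its middle as grip, 36 mm wide, top at 34 mm. The hollow, open below, 30 mm wide and 30 mm deep, goes over the infuser's knob; the disc rests on the flange, lid origin 37 mm above the infuser's. Origin: centre of its underside, z up. Yaw means nothing.
- jug: Bystander, to be left alone: white china milk jug, loose, 52 mm across, 66 mm high, waisted, ear handle on -x reaching 47 mm from the axis. Origin: centre of its underside.
- sugar: Bystander, to be left alone: white china sugar bowl closed by a domed top with a small knob, loose, 68 mm across, 64 mm high. Origin: centre of its underside.
- eggcup: Bystander, to be left alone: blue china egg cup on a narrow stem, loose, 48 mm across, 50 mm high. Origin: centre of its underside.
- canister: Bystander, to be left alone: white china canister with two blue bands and a wooden stopper with a ball knob, loose, 60 mm across, 73 mm high. Origin: centre of its underside.
- mould: Bystander, to be left alone: small aluminium baking mould, loose, 68 mm across at its rim, 28 mm high. Origin: centre of its underside.
Mind the look-alikes: they are no part of the job. Leave any pink look-alike of the infuser alone. Leave any pink look-alike of the cup alone.

How it is judged:
By the outcome, as a careful person would: the job done as asked, in the order asked, and still so for the second after the job is handed in, with the robot touching nothing.
It also fails if it takes over 138 s, if anything falls off the work surface, if the arm or the gripper's body presses on something with over 40 N, if the wrist force passes 120 N, or if a joint passes its speed limit or range.

## Working session

There is one attempt and no reset: what is moved stays moved. The work goes in short steps, Python scripts to look and compute and a shell command to move; the robot and the scene stay as the last step left them, time stands still between calls to the robot, and variables do not carry over. Pictures are saved under pics/ and viewed, at most 17 in all, crops included, and the job is handed in when it is done.

```bash
ls; mkdir -p pics
python3 - <<'E'
from rig import r
import cv2,numpy as np
print(r.read_state())
for n in ("scene","top","wrist"):
    c=r.capture(n); cv2.imwrite(f"pics/{n}0.png",c["pixels"][:,:,::-1]); np.savez(f"pics/{n}0.npz",**c)
    print(n,c["K"].round(1).tolist(),c["world_from_camera"].round(3).tolist())
E
```

```text
pics
{'time_s': 0.0, 'joint_positions': array([-1.22300793,  0.39918385,  0.04504834,  1.53786676, -0.01869495,
        1.20690569, -0.05070566]), 'dq': array([ 0.00017434,  0.0004013 ,  0.00124025,  0.00018078,  0.0002695 ,
       -0.00054103,  0.00202493]), 'effort': array([ 4.55359386e-04, -4.75129974e+01,  1.36506278e+00, -2.54218572e+01,
        1.16165774e-02,  9.98111791e-03,  1.70672803e-05]), 'tcp_pos': array([0.28056388, 0.58563253, 0.23027492]), 'orientation': array([ 2.21494264e-01,  9.75161191e-01, -9.60319994e-04, -1.44087272e-04]), 'force': array([-0.63786246, -0.41326984, -0.37179702]), 'ft_torque': array([0.0261021 , 0.05542686, 0.00191436]), 'grasp_force': 0.0, 'opening': 0.0850773295623055}
scene [[433.8, 0.0, 319.0], [0.0, 433.8, 201.4], [0.0, 0.0, 1.0]] [[0.044, 0.544, -0.838, 1.449], [0.999, -0.012, 0.044, -0.011], [0.014, -0.839, -0.544, 0.614], [0.0, 0.0, 0.0, 1.0]]
top [[374.2, 0.0, 322.0], [0.0, 374.2, 208.7], [0.0, 0.0, 1.0]] [[0.029, -0.998, 0.063, 0.483], [-1.0, -0.029, -0.0, 0.038], [0.002, -0.063, -0.998, 1.083], [0.0, 0.0, 0.0, 1.0]]
wrist [[347.7, 0.0, 322.9], [0.0, 347.7, 206.6], [0.0, 0.0, 1.0]] [[0.433, 0.86, 0.272, 0.211], [0.902, -0.412, -0.132, 0.62], [-0.001, 0.302, -0.953, 0.373], [0.0, 0.0, 0.0, 1.0]]
```

View pics/top0.png

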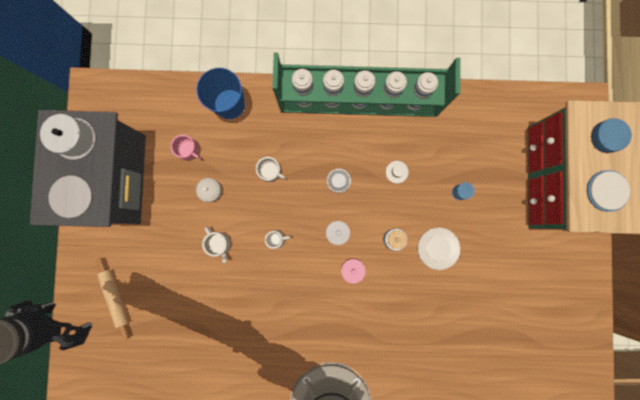

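View pics/scene0.png

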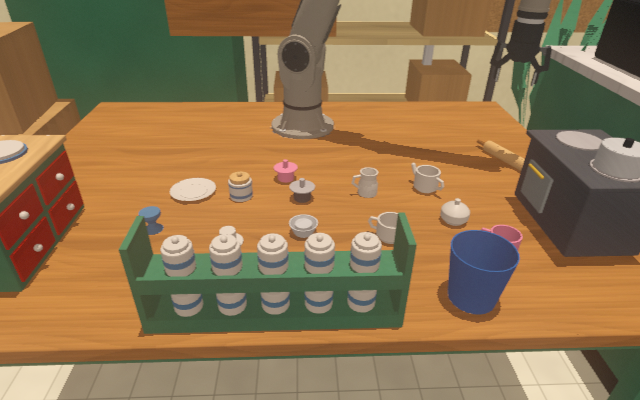

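Top view (candidates named):
- Saucer: the plate at (439,248).
- Cup: white at (268,169). The pink one at (183,147) is a look-alike, and (275,240) is the waisted jug.
- Pot: (216,243), with a spout and a handle.
- Infuser: grey at (338,232). The one at (353,271) is the pink look-alike, and (339,180) is the mould.
- Lid: (397,172), a disc with a turret. (208,190) is the domed sugar bowl.

I'll confirm these in an enlarged crop and measure positions from both views.

```bash
cat > h.py <<'E'
import numpy as np,cv2
from rig import r
from scipy.spatial.transform import Rotation as R
from scipy.optimize import least_squares
def cloud(c):
    z=c["range_z"].astype(float); K=c["K"]; v,u=np.indices(z.shape)
    p=np.stack([(u-K[0,2])/K[0,0]*z,(v-K[1,2])/K[1,1]*z,z],-1)
    T=c["world_from_camera"]; w=p@T[:3,:3].T+T[:3,3]; w[z<=0]=np.nan
    return w
def ray(c,uv,h):
    uv=np.atleast_2d(uv).astype(float);T=c["world_from_camera"];K=c["K"]
    d=np.c_[(uv[:,0]-K[0,2])/K[0,0],(uv[:,1]-K[1,2])/K[1,1],np.ones(len(uv))]@T[:3,:3].T
    return T[:3,3]+d*((h-T[2,3])/d[:,2])[:,None]
def circ(p):
    f=lambda q:np.hypot(p[:,0]-q[0],p[:,1]-q[1])-q[2]
    s=least_squares(f,[*np.median(p[:,:2],0),.03],loss="soft_l1",f_scale=.001)
    return s.x
def yaw_of(q): # direction of tool y in world, deg mod 180
    y=R.from_quat(q).as_matrix()[:,1]; return np.degrees(np.arctan2(y[1],y[0]))
def go(pos=None,yaw=None):
    """turn about tool z to put tool y along world angle yaw (deg, mod 180), then shift to pos"""
    s=r.read_state(); M=R.from_quat(s["orientation"]).as_matrix()
    D=np.array([[0,1,0],[1,0,0],[0,0,-1.]]) 
    y0=yaw_of(s["orientation"])
    if yaw is None: yaw=y0
    d=(yaw-y0+90)%180-90
    a=np.radians(y0+d); Y=np.array([np.cos(a),np.sin(a),0]);Z=np.array([0,0,-1.]);G=np.c_[np.cross(Y,Z),Y,Z]
    rv=R.from_matrix(M.T@G).as_rotvec()
    print("t %.2f tcp"%s["time_s"],s["tcp_pos"].round(4),"yaw %.1f open %.4f grip %.1f F"%(y0,s["opening"],s["grasp_force"]),s["force"].round(1),"q7 %.2f"%s["joint_positions"][6])
    print(" turn",rv.round(3),"alt q7 ok? d=%.0f"%d)
    if pos is not None: print(" shift after turn",(G.T@(np.array(pos)-s["tcp_pos"])).round(4))
E
python3 - <<'E'
from h import *
t=dict(np.load("pics/top0.npz")); s=dict(np.load("pics/scene0.npz"))
wt,ws=cloud(t),cloud(s)
im=cv2.imread("pics/top0.png"); cv2.imwrite("pics/crop.png",cv2.resize(im[125:290,165:475],None,fx=2.5,fy=2.5,interpolation=cv2.INTER_CUBIC))
print("table z",np.nanmedian(wt[280:330,450:550,2]),np.nanmedian(ws[150:170,330:350,2]))
for n,(u,v) in dict(saucer=(439,248),cup=(268,169),pot=(216,243),infuser=(338,232),lid=(397,172),mould=(339,180),canister=(396,239),eggcup=(464,191),sugar=(208,190),jug=(275,240),pinkinf=(353,271),pinkcup=(183,147)).items():
    c=ray(t,(u,v),.03)[0]
    out=[]
    for w in (wt,ws):
        m=(np.hypot(w[...,0]-c[0],w[...,1]-c[1])<.07)&(w[...,2]>.006 if n!="saucer" else w[...,2]>.004)
        k,l,st,ce=cv2.connectedComponentsWithStats(m.astype(np.uint8))
        if k<2: continue
        d=[np.inf]+[np.hypot(*(np.nanmean(w[l==i][:,:2],0)-c[:2]))+(.5 if st[i,4]<40 else 0) for i in range(1,k)]
        p=w[l==np.argmin(d)]
        zt=np.percentile(p[:,2],97); (cc,_),rr=cv2.minEnclosingCircle(p[:,:2].astype(np.float32)) and (cv2.minEnclosingCircle((p[:,:2]).astype(np.float32))[0],0),cv2.minEnclosingCircle(p[:,:2].astype(np.float32))[1]
        out.append((len(p),p.min(0)[:2].round(3).tolist(),p.max(0)[:2].round(3).tolist(),"ztop %.3f"%zt))
    print(n,c[:2].round(3),*out)
E
```

```text
table z -0.0002860530361787905 -0.0005034370582296943
saucer [ 0.448 -0.293] (1141, [0.391, -0.361], [0.507, -0.241], 'ztop 0.013') (665, [0.385, -0.353], [0.505, -0.236], 'ztop 0.011')
cup [0.658 0.194] (410, [0.625, 0.144], [0.689, 0.225], 'ztop 0.052') (601, [0.624, 0.148], [0.692, 0.215], 'ztop 0.050')
pot [0.444 0.332] (618, [0.394, 0.295], [0.491, 0.36], 'ztop 0.059') (700, [0.398, 0.299], [0.492, 0.367], 'ztop 0.058')
infuser [ 0.485 -0.009] (434, [0.451, -0.04], [0.516, 0.022], 'ztop 0.059') (408, [0.45, -0.036], [0.518, 0.027], 'ztop 0.057')
lid [ 0.66  -0.172] (169, [0.647, -0.205], [0.69, -0.15], 'ztop 0.038') (134, [0.644, -0.189], [0.68, -0.155], 'ztop 0.035')
mould [ 0.632 -0.008] (424, [0.6, -0.04], [0.664, 0.026], 'ztop 0.031') (482, [0.597, -0.037], [0.666, 0.029], 'ztop 0.028')
canister [ 0.47  -0.172] (413, [0.442, -0.199], [0.498, -0.139], 'ztop 0.070') (593, [0.442, -0.194], [0.504, -0.135], 'ztop 0.065')
eggcup [ 0.611 -0.362] (261, [0.589, -0.383], [0.634, -0.335], 'ztop 0.054') (353, [0.585, -0.379], [0.638, -0.332], 'ztop 0.051')
sugar [0.593 0.362] (480, [0.561, 0.327], [0.627, 0.392], 'ztop 0.061') (582, [0.57, 0.331], [0.63, 0.396], 'ztop 0.057')
jug [0.458 0.167] (254, [0.435, 0.122], [0.486, 0.19], 'ztop 0.068') (534, [0.436, 0.126], [0.488, 0.196], 'ztop 0.066')
pinkinf [ 0.378 -0.054] (446, [0.348, -0.087], [0.412, -0.022], 'ztop 0.057') (347, [0.347, -0.082], [0.412, -0.018], 'ztop 0.054')
pinkcup [0.714 0.438] (488, [0.681, 0.388], [0.747, 0.465], 'ztop 0.052') (430, [0.681, 0.394], [0.747, 0.47], 'ztop 0.050')
```

View pics/crop.png

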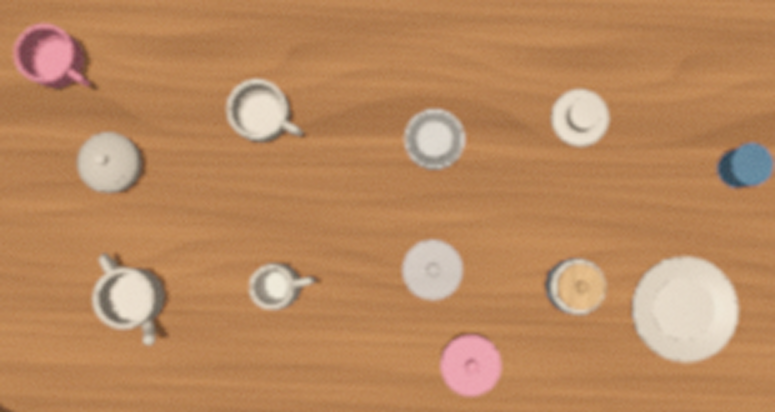

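The crop confirms the labels: pink cup (45,55), cup (258,110) with handle toward (298,132), pot (130,297) with spout and handle, grey infuser (432,270), pink infuser (471,365), lid with turret (580,115), saucer (685,308). I'll go to the cup first.

Run:
```python
from h import *
go((.658,.188,.18),151)
t=dict(np.load("pics/top0.npz"));print(t["world_from_camera"][:3,3])
```

```text
t 0.15 tcp [0.2807 0.5858 0.2305] yaw 64.4 open 0.0857 grip 0.0 F [0.  0.  1.1] q7 -0.05
 turn [-1.000e-03 -1.000e-03 -1.511e+00] alt q7 ok? d=87
 shift after turn [ 0.165  -0.5229  0.0505]
[0.48286905 0.03783764 1.08307705]
```

```bash
python3 -m inch '[[[0,0,0,0,0,-0.168,1],[0,0,0,0,0,-0.168,1],[0,0,0,0,0,-0.168,1],[0,0,0,0,0,-0.168,1],[0,0,0,0,0,-0.168,1]]]' 40
python3 -m inch '[[[0,0,0,0,0,-0.168,1],[0,0,0,0,0,-0.168,1],[0,0,0,0,0,-0.168,1],[0,0,0,0,0,-0.168,1],[0,0,0,0,0,0,1]]]'
python3 -m inch '[[[0.0165,-0.052,0.005,0,0,0,1],[0.0165,-0.052,0.005,0,0,0,1],[0.0165,-0.052,0.005,0,0,0,1],[0.0165,-0.052,0.005,0,0,0,1],[0.0165,-0.052,0.005,0,0,0,1]]]'
python3 -m inch '[[[0.0165,-0.052,0.005,0,0,0,1],[0.0165,-0.052,0.005,0,0,0,1],[0.0165,-0.052,0.005,0,0,0,1],[0.0165,-0.052,0.005,0,0,0,1],[0.0165,-0.052,0.005,0,0,0,1]]]'
python3 -m inch '[[[0,0,0,0,0,0,1],[0,0,0,0,0,0,1]]]'
python3 - <<'E'
from h import *
go((.658,.188,.18),151)
c=r.capture("wrist"); np.savez("pics/w1.npz",**c); cv2.imwrite("pics/w1.png",c["pixels"][:,:,::-1])
E
```

```text
time_s: 0.78
tcp_pos: [0.2807, 0.5859, 0.2308]
orientation: [-0.198, 0.98, -0.0, -0.0]
force: [-0.4, 0.3, -0.2]
opening: 0.0855
grasp_force: 0.0
time_s: 1.4
tcp_pos: [0.2809, 0.5859, 0.2309]
orientation: [-0.507, 0.862, -0.0, -0.0]
force: [-0.3, -0.4, -0.5]
opening: 0.0856
grasp_force: 0.0
time_s: 2.02
tcp_pos: [0.4694, 0.3867, 0.2062]
orientation: [-0.506, 0.862, 0.0, 0.0]
force: [1.1, -0.3, 0.4]
opening: 0.0852
grasp_force: 0.0
time_s: 2.65
tcp_pos: [0.6569, 0.1888, 0.1811]
orientation: [-0.507, 0.862, 0.0, 0.0]
force: [-0.1, 0.5, -0.1]
opening: 0.0852
grasp_force: 0.0
time_s: 2.9
tcp_pos: [0.6554, 0.1907, 0.181]
orientation: [-0.507, 0.862, 0.001, -0.0]
force: [-0.7, 1.3, 0.6]
opening: 0.0856
grasp_force: 0.0
t 2.90 tcp [0.6554 0.1907 0.181 ] yaw 150.9 open 0.0856 grip 0.0 F [-0.7  1.3  0.6] q7 2.28
 turn [ 0.001  0.    -0.001] alt q7 ok? d=0
 shift after turn [ 0.0011 -0.0035  0.001 ]
```

View pics/w1.png

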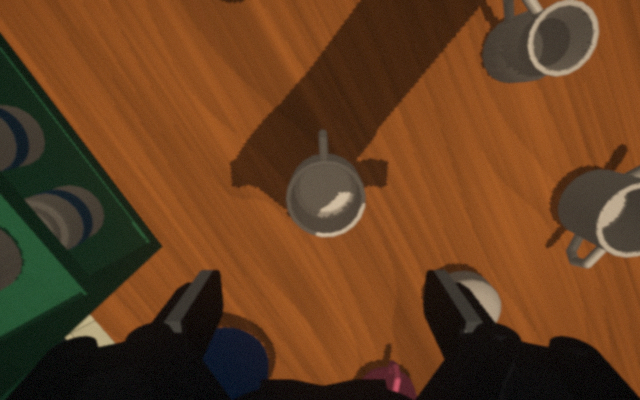

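Wrist view: the cup's rim is centred near (326,195) and its handle points straight up to (323,130), so the fingers (left/right) close across its y. Next I measure the rim.

```bash
cat >> h.py <<'E'
def rim(c,xy,z0,z1,rad,out=None):
    """depth points in a height band near xy: outermost point per bearing -> circle"""
    w=cloud(c).reshape(-1,3); d=np.hypot(w[:,0]-xy[0],w[:,1]-xy[1])
    p=w[(w[:,2]>z0)&(w[:,2]<z1)&(d<rad)]
    for _ in range(2):
        q=circ(p); p=p[abs(np.hypot(p[:,0]-q[0],p[:,1]-q[1])-q[2])<.006]
    return q.round(4),len(p),"z %.4f"%np.median(p[:,2]), p
E
python3 - <<'E'
from h import *
c=dict(np.load("pics/w1.npz"))
for z0,z1 in((.044,.056),(.047,.056)):
    q=rim(c,(.658,.188),z0,z1,.042); print(q[:3])
w=cloud(c); print(np.nanmedian(w[195,300:350],0), np.nanmedian(w[100:110,300:330].reshape(-1,3),0))
# handle direction
d=np.hypot(w[...,0]-q[0][0],w[...,1]-q[0][1]); m=(d>.040)&(d<.056)&(w[...,2]>.02)
h=np.nanmean(w[m],0); print(m.sum(),h,np.degrees(np.arctan2(h[1]-q[0][1],h[0]-q[0][0])))
# image contour of rim by bright-vs-wood mask: saturation
hsv=cv2.cvtColor(c["pixels"],cv2.COLOR_RGB2HSV); mk=((hsv[...,1]<90)).astype(np.uint8); mk[:,:260]=0;mk[:,390:]=0;mk[:120]=0;mk[260:]=0
cs,_=cv2.findContours(mk,0,1); k=max(cs,key=cv2.contourArea)[:,0]; P=ray(c,k,.05); a=P[np.hypot(P[:,0]-q[0][0],P[:,1]-q[0][1])<.04]; print("contour",circ(a),cv2.contourArea(k),len(a))
go((*q[0][:2],.10),151)
for n in("top","scene"):
    t=dict(np.load(f"pics/{n}0.npz")); print(n,rim(t,(.658,.188),.044,.06,.045)[:3])
E
```

```text
(array([0.6553, 0.1941, 0.0306]), 1353, 'z 0.0496')
(array([0.6555, 0.1944, 0.0306]), 1176, 'z 0.0498')
[0.65972107 0.20231357 0.00602031] [6.27647053e-01 1.26189683e-01 9.44849897e-05]
14063 [0.64893037 0.18499869 0.23072042] -124.9458397854539
contour [0.65401707 0.19346648 0.03288641] 5017.0 228
t 2.95 tcp [0.655  0.1918 0.1812] yaw 151.1 open 0.0855 grip 0.0 F [ 0.4  0.8 -0.3] q7 2.28
 turn [0.001 0.001 0.001] alt q7 ok? d=-0
 shift after turn [-0.0025  0.0008  0.0812]
top (array([0.6571, 0.1918, 0.0308]), 112, 'z 0.0499')
scene (array([0.658 , 0.1959, 0.0306]), 113, 'z 0.0486')
```

```bash
python3 -m inch '[[[-0.0025,0.001,0.045,0,0,0,1],[0,0,0.045,0,0,0,1],[0,0,0.04,0,0,0,1],[0,0,0.02,0,0,0,1],[0,0,0.015,0,0,0,1]]]' 30
python3 -m inch '[[[0,0,0,0,0,0,1],[0,0,0,0,0,0,0],[0,0,0,0,0,0,-0.3],[0,0,0,0,0,0,-1],[0,0,0,0,0,0,-1]]]' 30
python3 -m inch '[[[0,0,0,0,0,0,-1],[0,0,0,0,0,0,-1]]]'
python3 - <<'E'
from h import *
go()
E
```

```text
time_s: 3.58
tcp_pos: [0.6561, 0.1942, 0.0162]
orientation: [-0.508, 0.861, 0.0, 0.0]
force: [-0.2, -0.1, 0.2]
opening: 0.085
grasp_force: 0.0
time_s: 4.2
tcp_pos: [0.6576, 0.1934, 0.0184]
orientation: [-0.508, 0.862, -0.0, 0.002]
force: [-0.9, -0.3, 6.9]
opening: 0.0662
grasp_force: 34.2
time_s: 4.45
tcp_pos: [0.6576, 0.1934, 0.0184]
orientation: [-0.508, 0.862, -0.0, 0.002]
force: [-1.0, 1.1, 5.8]
opening: 0.0663
grasp_force: 34.2
t 4.45 tcp [0.6576 0.1934 0.0184] yaw 151.0 open 0.0663 grip 34.2 F [-1.   1.1  5.8] q7 2.26
 turn [-0.002  0.003  0.   ] alt q7 ok? d=0
```

```bash
python3 -m inch '[[[0,0,-0.01,0,0,0,-1],[0,0,-0.03,0,0,0,-1],[0,0,-0.05,0,0,0,-1],[0,0,-0.06,0,0,0,-1],[0,0,-0.06,0,0,0,-1]]]'
python3 -m inch '[[[0,0,0,0,0,0.171,-1],[0,0,0,0,0,0.171,-1],[0,0,0,0,0,0.171,-1],[0,0,0,0,0,0.171,-1],[0,0,0,0,0,0.171,-1]]]'
python3 -m inch '[[[0,0,0,0,0,0.171,-1],[0,0,0,0,0,0.171,-1],[0,0,0,0,0,0,-1]]]'
python3 - <<'E'
from h import *
go((.50,-.295,.23))
E
```

```text
time_s: 5.08
tcp_pos: [0.6557, 0.1923, 0.2282]
orientation: [-0.508, 0.862, -0.0, -0.0]
force: [0.8, -0.1, -1.1]
opening: 0.0659
grasp_force: 34.1
time_s: 5.7
tcp_pos: [0.6558, 0.1924, 0.2263]
orientation: [-0.102, 0.995, -0.0, -0.0]
force: [-0.5, -0.2, -1.3]
opening: 0.0661
grasp_force: 34.1
time_s: 6.08
tcp_pos: [0.6559, 0.1926, 0.2262]
orientation: [0.065, 0.998, -0.0, -0.0]
force: [-0.6, -0.1, -1.3]
opening: 0.0661
grasp_force: 34.1
t 6.08 tcp [0.6559 0.1926 0.2262] yaw 82.6 open 0.0661 grip 34.1 F [-0.6 -0.1 -1.3] q7 1.17
 turn [-0. -0. -0.] alt q7 ok? d=0
 shift after turn [ 0.0915 -0.5037 -0.0038]
```

```bash
python3 -m inch '[[[0.0045,-0.025,0,0,0,0,-1],[0.0092,-0.0504,0,0,0,0,-1],[0.0092,-0.0504,0,0,0,0,-1],[0.0092,-0.0504,0,0,0,0,-1],[0.0092,-0.0504,0,0,0,0,-1]]]'
python3 -m inch '[[[0.0092,-0.0504,0,0,0,0,-1],[0.0092,-0.0504,0,0,0,0,-1],[0.0092,-0.0504,0,0,0,0,-1],[0.0092,-0.0504,0,0,0,0,-1],[0.0092,-0.0504,0,0,0,0,-1]]]'
python3 -m inch '[[[0.0045,-0.025,0,0,0,0,-1],[0,0,0,0,0,0,-1],[0,0,0,0,0,0,-1]]]'
python3 - <<'E'
from h import *
c=r.capture("wrist"); np.savez("pics/w2.npz",**c); cv2.imwrite("pics/w2.png",c["pixels"][:,:,::-1])
w=cloud(c).reshape(-1,3)
for n,w_ in(("wrist",w),("top",cloud(dict(np.load("pics/top0.npz"))).reshape(-1,3)),("scene",cloud(dict(np.load("pics/scene0.npz"))).reshape(-1,3))):
    d=np.hypot(w_[:,0]-.448,w_[:,1]+.296); p=w_[(d<.066)&(w_[:,2]>.0085)&(w_[:,2]<.016)]; q=circ(p);
    p2=p[abs(np.hypot(p[:,0]-q[0],p[:,1]-q[1])-q[2])<.006]; print(n,circ(p2),len(p2),"z",np.median(p2[:,2]),"floor",np.nanmedian(w_[d<.03][:,2]))
hsv=cv2.cvtColor(c["pixels"],cv2.COLOR_RGB2HSV); print(ray(c,[(320,200)],0))
go()
E
```

```text
time_s: 6.7
tcp_pos: [0.5847, -0.0281, 0.2266]
orientation: [0.064, 0.998, 0.0, 0.0]
force: [1.0, 0.1, -0.9]
opening: 0.0665
grasp_force: 34.1
time_s: 7.32
tcp_pos: [0.506, -0.2717, 0.2266]
orientation: [0.064, 0.998, 0.0, 0.0]
force: [-0.1, -0.3, -1.9]
opening: 0.0661
grasp_force: 34.1
time_s: 7.7
tcp_pos: [0.4996, -0.293, 0.2262]
orientation: [0.064, 0.998, 0.001, 0.0]
force: [-0.3, 0.6, -1.4]
opening: 0.0659
grasp_force: 34.2
wrist [ 0.44513885 -0.29713213  0.05518531] 2975 z 0.01004066131523379 floor 0.23850261335248474
top [ 0.44797981 -0.29980311  0.0546604 ] 327 z 0.010266843732505304 floor 0.005074175328225072
scene [ 0.44655713 -0.29462527  0.0556076 ] 184 z 0.009810750087113962 floor 0.002645499600308465
[[ 0.53104287 -0.29946789  0.        ]]
t 7.75 tcp [ 0.4999 -0.2926  0.2262] yaw 82.7 open 0.0662 grip 34.2 F [-0.1  0.1 -0.8] q7 2.02
 turn [ 0.001  0.    -0.   ] alt q7 ok? d=0
```

View pics/w2.png

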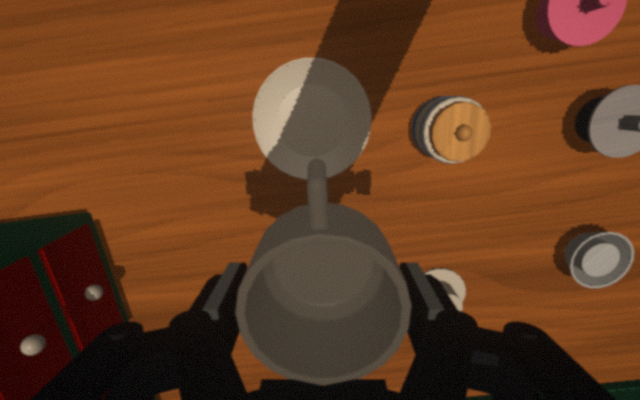

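Wrist view: saucer at (311,118), held cup's rim centred near (325,310) with handle up, and the canister at (455,130) clear. I measure the held cup relative to the tool in this same view.

Run:
```python
from h import *
c=dict(np.load("pics/w2.npz")); s=r.read_state(); t=s["tcp_pos"]
q=rim(c,t,t[2]+.022,t[2]+.040,.040); print(q[:3],"rel",q[0][:2]-t[:2]); 
p=q[3]; A=np.c_[p[:,:2]-q[0][:2],np.ones(len(p))]; print("rim plane",np.linalg.lstsq(A,p[:,2],rcond=None)[0])
S=np.array([.4455,-.297]); go((*(S-(q[0][:2]-t[:2])),.026))
```

```text
(array([ 0.4984, -0.2927,  0.0308]), 10350, 'z 0.2569') rel [-1.47503326e-03 -6.61448303e-05]
rim plane [-0.01825859  0.00389208  0.25583117]
t 7.75 tcp [ 0.4999 -0.2926  0.2262] yaw 82.7 open 0.0662 grip 34.2 F [-0.1  0.1 -0.8] q7 2.02
 turn [ 0.001  0.    -0.   ] alt q7 ok? d=0
 shift after turn [ 0.0519 -0.011   0.2002]
```

```bash
python3 -m inch '[[[0.026,-0.0055,0,0,0,0,-1],[0.026,-0.0055,0.02,0,0,0,-1],[0,0,0.05,0,0,0,-1],[0,0,0.05,0,0,0,-1],[0,0,0.04,0,0,0,-1]]]'
python3 -m inch '[[[0,0,0.015,0,0,0,-1],[0,0,0.01,0,0,0,-1],[0,0,0.006,0,0,0,-1],[0,0,0.003,0,0,0,-1],[0,0,0,0,0,0,-1]]]'
python3 - <<'E'
from h import *
go((.447,-.297,.0245))
E
```

```text
time_s: 8.38
tcp_pos: [0.4467, -0.2962, 0.0646]
orientation: [0.064, 0.998, 0.001, -0.0]
force: [0.5, 0.3, -1.9]
opening: 0.0659
grasp_force: 34.2
time_s: 9.0
tcp_pos: [0.4465, -0.2987, 0.0328]
orientation: [0.066, 0.998, -0.0, 0.001]
force: [-0.4, -0.2, -1.4]
opening: 0.0662
grasp_force: 34.4
t 9.00 tcp [ 0.4465 -0.2987  0.0328] yaw 82.5 open 0.0662 grip 34.4 F [-0.4 -0.2 -1.4] q7 2.17
 turn [-0.     0.001  0.   ] alt q7 ok? d=0
 shift after turn [-0.0002  0.0018  0.0083]
```

```bash
python3 -m inch '[[[0,0.0018,0.003,0,0,0,-1],[0,0,0.002,0,0,0,-1],[0,0,0.001,0,0,0,-1],[0,0,0.001,0,0,0,-1],[0,0,0,0,0,0,-1]]]'
python3 -m inch '[[[0,0,0.001,0,0,0,-1],[0,0,0.0005,0,0,0,-1],[0,0,0,0,0,0,-1]]]'
python3 - <<'E'
from h import *
go((.447,-.297,.0245))
E
```

```text
time_s: 9.62
tcp_pos: [0.4463, -0.2968, 0.0252]
orientation: [0.066, 0.998, 0.0, -0.0]
force: [0.2, -0.5, -2.3]
opening: 0.0656
grasp_force: 34.4
time_s: 10.0
tcp_pos: [0.4463, -0.2967, 0.0237]
orientation: [0.066, 0.998, 0.0, -0.0]
force: [-0.7, 0.3, -1.1]
opening: 0.0659
grasp_force: 34.4
t 10.00 tcp [ 0.4463 -0.2967  0.0237] yaw 82.5 open 0.0659 grip 34.4 F [-0.7  0.3 -1.1] q7 2.17
 turn [ 0. -0.  0.] alt q7 ok? d=0
 shift after turn [-0.0008 -0.0002 -0.0008]
```

```bash
python3 -m inch '[[[0,0,0.0005,0,0,0,-1],[0,0,0.0005,0,0,0,-1],[0,0,0,0,0,0,-1]]]'
python3 -m inch '[[[0,0,0.0005,0,0,0,-1],[0,0,0,0,0,0,-1]]]'
```

```text
time_s: 10.38
tcp_pos: [0.4464, -0.2968, 0.0234]
orientation: [0.066, 0.998, 0.0, 0.0]
force: [-2.1, 1.2, 4.4]
opening: 0.0662
grasp_force: 34.9
time_s: 10.62
tcp_pos: [0.4464, -0.2968, 0.0233]
orientation: [0.066, 0.998, 0.0, 0.0]
force: [-2.7, 1.8, 10.0]
opening: 0.0662
grasp_force: 35.3
```

Touching (10 N). I release, retreat, and head for the pot.

```bash
python3 -m inch '[[[0,0,-0.0005,0,0,0,0.6],[0,0,0,0,0,0,1],[0,0,0,0,0,0,1],[0,0,0,0,0,0,1]]]'
python3 -m inch '[[[0,0,-0.02,0,0,0,1],[0,0,-0.05,0,0,0,1],[0,0,-0.06,0,0,0,1],[0,0,-0.06,0,0,0,1],[0,0,0,0,0,0,1]]]'
python3 - <<'E'
from h import *
c=r.capture("wrist"); np.savez("pics/w3.npz",**c); cv2.imwrite("pics/w3.png",c["pixels"][:,:,::-1])
q=rim(c,(.446,-.297),.048,.062,.040); print(q[:3])
t=dict(np.load("pics/top0.npz"));w=cloud(t)
q=rim(t,(.444,.328),.052,.066,.04);print("pot",q[:3]); q=rim(dict(np.load("pics/scene0.npz")),(.444,.328),.052,.066,.04);print("pot",q[:3])
go((.444,.330,.20),118)
E
```

```text
time_s: 11.12
tcp_pos: [0.4463, -0.2967, 0.0226]
orientation: [0.066, 0.998, 0.0, -0.0]
force: [0.0, 0.2, -0.9]
opening: 0.0857
grasp_force: 0.0
time_s: 11.75
tcp_pos: [0.4493, -0.2989, 0.218]
orientation: [0.066, 0.998, -0.002, 0.005]
force: [-0.7, 1.3, -0.3]
opening: 0.0855
grasp_force: 0.0
(array([ 0.4458, -0.2965,  0.0306]), 1130, 'z 0.0545')
pot (array([0.4434, 0.3283, 0.0303]), 141, 'z 0.0570')
pot (array([0.4443, 0.3331, 0.0304]), 136, 'z 0.0563')
t 11.80 tcp [ 0.4476 -0.2976  0.2151] yaw 82.5 open 0.0854 grip 0.0 F [ 0.   0.1 -1.1] q7 2.05
 turn [-0.003  0.005 -0.62 ] alt q7 ok? d=36
 shift after turn [-0.2914  0.5558  0.0151]
```

View pics/w3.png

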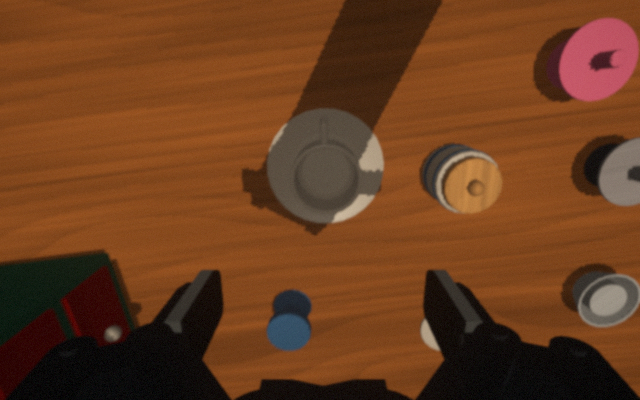

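The cup sits upright and centred on the saucer: rim at (326,172), z 0.0545. The centre agrees within 1 mm.

```bash
python3 -m inch '[[[0,0,0,0,0,-0.155,1],[0,0,0,0,0,-0.155,1],[0,0,0,0,0,-0.155,1],[0,0,0,0,0,-0.155,1],[-0.0265,0.0505,0.001,0,0,0,1]]]'
python3 -m inch '[[[-0.0265,0.0505,0.001,0,0,0,1],[-0.0265,0.0505,0.001,0,0,0,1],[-0.0265,0.0505,0.001,0,0,0,1],[-0.0265,0.0505,0.001,0,0,0,1],[-0.0265,0.0505,0.001,0,0,0,1]]]'
python3 -m inch '[[[-0.0265,0.0505,0.001,0,0,0,1],[-0.0265,0.0505,0.001,0,0,0,1],[-0.0265,0.0505,0.001,0,0,0,1],[-0.0265,0.0505,0.001,0,0,0,1],[-0.0265,0.0505,0.001,0,0,0,1]]]'
python3 -m inch '[[[0,0,0,0,0,0,1],[0,0,0,0,0,0,1]]]'
python3 - <<'E'
from h import *
c=r.capture("wrist"); np.savez("pics/w4.npz",**c); cv2.imwrite("pics/w4.png",c["pixels"][:,:,::-1])
q=rim(c,(.444,.331),.052,.066,.040); print(q[:3])
w=cloud(c).reshape(-1,3); e=w[:,:2]-q[0][:2]; d=np.hypot(*e.T)
for lo in (.040,.045):
    m=(d>lo)&(d<.062)&(w[:,2]>.012)&(w[:,2]<.07); a=np.arctan2(e[m,1],e[m,0]); print("axis",np.degrees(np.angle(np.exp(2j*a).sum()))/2,m.sum(),np.histogram(np.degrees(a),18,(-180,180))[0])
go((*q[0][:2],.016),118)
E
```

```text
time_s: 12.42
tcp_pos: [0.4444, -0.2428, 0.2101]
orientation: [-0.238, 0.971, -0.0, -0.001]
force: [0.6, 1.3, -0.2]
opening: 0.0856
grasp_force: 0.0
time_s: 13.05
tcp_pos: [0.4431, 0.0471, 0.2051]
orientation: [-0.242, 0.97, 0.0, -0.001]
force: [0.5, -0.2, -0.3]
opening: 0.0857
grasp_force: 0.0
time_s: 13.68
tcp_pos: [0.442, 0.3316, 0.1997]
orientation: [-0.242, 0.97, -0.001, -0.002]
force: [1.2, -0.6, -0.3]
opening: 0.0853
grasp_force: 0.0
time_s: 13.92
tcp_pos: [0.4424, 0.3294, 0.2]
orientation: [-0.242, 0.97, -0.001, -0.002]
force: [0.1, -1.0, -0.9]
opening: 0.0854
grasp_force: 0.0
(array([0.4406, 0.331 , 0.03  ]), 1430, 'z 0.0576')
axis 33.23290675137655 380 [  0 264   6   0   0   0   0   0   0   0 110   0   0   0   0   0   0   0]
axis 33.21868686198335 273 [  0 201   1   0   0   0   0   0   0   0  71   0   0   0   0   0   0   0]
t 13.97 tcp [0.4429 0.3287 0.2004] yaw 117.9 open 0.0853 grip 0.0 F [ 0.6 -1.  -0.3] q7 1.30
 turn [-0.001 -0.003 -0.002] alt q7 ok? d=0
 shift after turn [0.001  0.0031 0.1844]
```

View pics/w4.png

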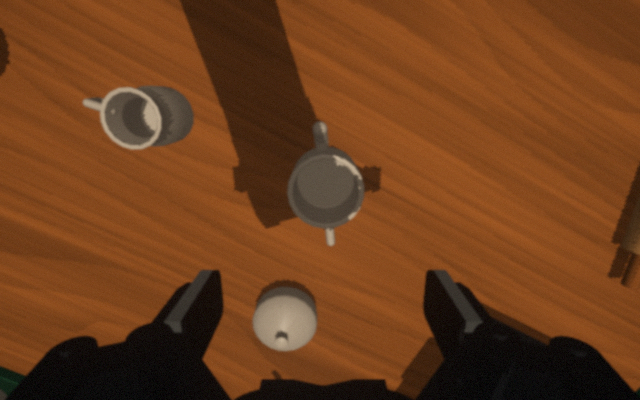

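Wrist view: pot rim at (326,187), spout at (320,130) and handle at (330,240). Its axis bears 33°, so I turn 5° further, then descend.

```bash
python3 -m inch '[[[0,0,0,0,0,-0.09,1],[0.001,0.003,0.05,0,0,0,1],[0,0,0.05,0,0,0,1],[0,0,0.045,0,0,0,1],[0,0,0.023,0,0,0,1]]]' 35
python3 -m inch '[[[0,0,0.015,0,0,0,1],[0,0,0,0,0,0,1]]]' 35
python3 -m inch '[[[0,0,0,0,0,0,0],[0,0,0,0,0,0,-0.3],[0,0,0,0,0,0,-1],[0,0,0,0,0,0,-1],[0,0,0,0,0,0,-1]]]' 35
python3 - <<'E'
from h import *
go()
E
```

```text
time_s: 14.6
tcp_pos: [0.4398, 0.329, 0.0311]
orientation: [-0.284, 0.959, -0.001, -0.002]
force: [0.5, 0.5, -0.3]
opening: 0.0853
grasp_force: 0.0
time_s: 14.85
tcp_pos: [0.4406, 0.3312, 0.0182]
orientation: [-0.284, 0.959, -0.001, -0.001]
force: [0.3, -0.3, 0.6]
opening: 0.0854
grasp_force: 0.0
time_s: 15.48
tcp_pos: [0.4419, 0.333, 0.0204]
orientation: [-0.285, 0.959, 0.0, 0.001]
force: [-0.5, -1.0, 6.5]
opening: 0.0662
grasp_force: 40.0
t 15.47 tcp [0.4419 0.333  0.0204] yaw 123.1 open 0.0662 grip 40.0 F [-0.5 -1.   6.5] q7 1.33
 turn [-0.     0.003  0.   ] alt q7 ok? d=0
```

```bash
python3 -m inch '[[[0,0,-0.01,0,0,0,-1],[0,0,-0.03,0,0,0,-1],[0,0,-0.05,0,0,0,-1],[0,0,-0.06,0,0,0,-1],[0,0,-0.06,0,0,0,-1]]]'
python3 -m inch '[[[0,0,0,0,0,0.15,-1],[0,0,0,0,0,0.15,-1],[0,0,0,0,0,0.15,-1],[0,0,0,0,0,0.15,-1],[0,0,0,0,0,0,-1]]]'
python3 - <<'E'
from h import *
go((.52,-.2965,.23))
E
```

```text
time_s: 16.1
tcp_pos: [0.44, 0.3323, 0.2308]
orientation: [-0.285, 0.958, 0.0, -0.0]
force: [1.8, 0.0, -2.3]
opening: 0.0664
grasp_force: 40.1
time_s: 16.73
tcp_pos: [0.4402, 0.3325, 0.2289]
orientation: [0.01, 1.0, -0.0, -0.0]
force: [-0.1, 0.2, -2.5]
opening: 0.0659
grasp_force: 40.1
t 16.73 tcp [0.4402 0.3325 0.2289] yaw 88.9 open 0.0659 grip 40.1 F [-0.1  0.2 -2.5] q7 0.80
 turn [-0. -0. -0.] alt q7 ok? d=0
 shift after turn [-0.0921 -0.6273 -0.0011]
```

```bash
python3 -m inch '[[[-0.004,-0.0273,0,0,0,0,-1],[-0.0077,-0.0525,0,0,0,0,-1],[-0.0077,-0.0525,0,0,0,0,-1],[-0.0077,-0.0525,0,0,0,0,-1],[-0.0077,-0.0525,0,0,0,0,-1]]]'
python3 -m inch '[[[-0.0077,-0.0525,0,0,0,0,-1],[-0.0077,-0.0525,0,0,0,0,-1],[-0.0077,-0.0525,0,0,0,0,-1],[-0.0077,-0.0525,0,0,0,0,-1],[-0.0077,-0.0525,0,0,0,0,-1]]]'
python3 -m inch '[[[-0.0077,-0.0525,0,0,0,0,-1],[-0.0077,-0.0525,0,0,0,0,-1],[-0.0035,-0.022,0,0,0,0,-1],[0,0,0,0,0,0,-1],[0,0,0,0,0,0,-1]]]'
python3 - <<'E'
from h import *
c=r.capture("wrist"); np.savez("pics/w5.npz",**c); cv2.imwrite("pics/w5.png",c["pixels"][:,:,::-1])
s=r.read_state(); t=s["tcp_pos"]
k=rim(c,(.446,-.2965),.048,.062,.040); print("cup",k[:3])
q=rim(c,t,t[2]+.030,t[2]+.044,.040); print("pot",q[:3],"rel",q[0][:2]-t[:2])
p=q[3]; A=np.c_[p[:,:2]-q[0][:2],np.ones(len(p))]; print("rim plane",np.linalg.lstsq(A,p[:,2],rcond=None)[0]-[0,0,t[2]])
go((*(k[0][:2]-(q[0][:2]-t[:2])),.0204+.047))
E
```

```text
time_s: 17.35
tcp_pos: [0.4702, 0.093, 0.2291]
orientation: [0.009, 1.0, 0.0, 0.0]
force: [0.9, -0.6, -2.2]
opening: 0.0661
grasp_force: 40.1
time_s: 17.98
tcp_pos: [0.5031, -0.17, 0.229]
orientation: [0.009, 1.0, 0.0, 0.0]
force: [0.9, 0.7, -1.9]
opening: 0.0663
grasp_force: 40.1
time_s: 18.6
tcp_pos: [0.5194, -0.2944, 0.2285]
orientation: [0.009, 1.0, 0.001, -0.0]
force: [0.2, 1.2, -1.4]
opening: 0.0661
grasp_force: 40.2
cup (array([ 0.4466, -0.2965,  0.0305]), 1201, 'z 0.0546')
pot (array([ 0.5164, -0.2942,  0.0301]), 10167, 'z 0.2653') rel [-0.0031815  -0.00014377]
rim plane [-0.02642868  0.00152162  0.03605681]
t 18.65 tcp [ 0.5196 -0.2941  0.2286] yaw 88.9 open 0.0663 grip 40.2 F [-0.2  0.4 -2.9] q7 2.10
 turn [ 0.002 -0.     0.   ] alt q7 ok? d=0
 shift after turn [ 0.0697 -0.0036  0.1612]
```

View pics/w5.png

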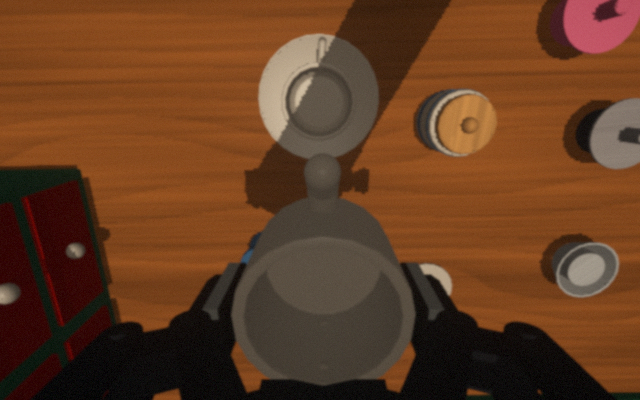

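Wrist view: cup mouth at (320,100) in the saucer, and the held pot's rim near (323,310). I align them and lower the pot.

```bash
python3 -m inch '[[[0.023,-0.0013,0,0,0,0,-1],[0.023,-0.0013,0,0,0,0,-1],[0.023,-0.001,0.02,0,0,0,-1],[0,0,0.04,0,0,0,-1],[0,0,0.04,0,0,0,-1]]]'
python3 -m inch '[[[0,0,0.025,0,0,0,-1],[0,0,0.012,0,0,0,-1],[0,0,0.004,0,0,0,-1],[0,0,0,0,0,0,-1],[0,0,0,0,0,0,-1]]]'
python3 - <<'E'
from h import *
go((.449,-.2965,.0674))
c=r.capture("wrist"); np.savez("pics/w6.npz",**c); cv2.imwrite("pics/w6.png",c["pixels"][:,:,::-1])
c=r.capture("scene"); cv2.imwrite("pics/s6.png",cv2.resize(c["pixels"][150:260,110:290,::-1],None,fx=4,fy=4,interpolation=2))
E
```

```text
time_s: 19.27
tcp_pos: [0.4509, -0.2965, 0.1285]
orientation: [0.009, 1.0, 0.0, 0.001]
force: [0.0, -0.4, -1.4]
opening: 0.0663
grasp_force: 40.2
time_s: 19.9
tcp_pos: [0.451, -0.2986, 0.0888]
orientation: [0.011, 1.0, -0.0, 0.001]
force: [0.6, 0.7, -1.5]
opening: 0.0664
grasp_force: 40.2
t 19.90 tcp [ 0.451  -0.2986  0.0888] yaw 88.8 open 0.0664 grip 40.2 F [ 0.6  0.7 -1.5] q7 2.21
 turn [-0.001  0.002  0.   ] alt q7 ok? d=0
 shift after turn [0.002  0.002  0.0214]
```

View pics/s6.png

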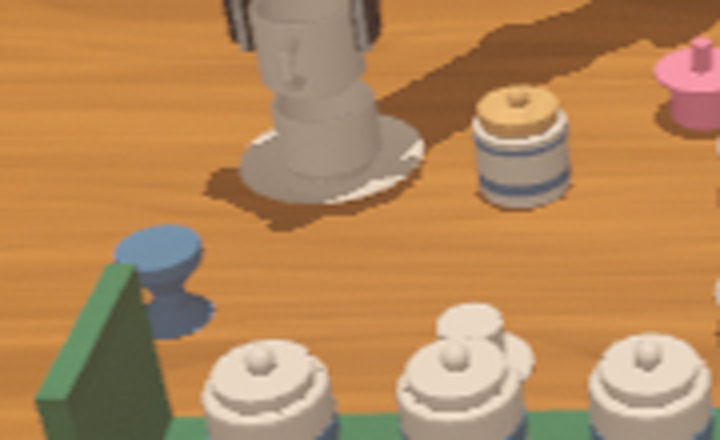

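The scene crop shows the pot hovering upright over the cup (308 against 327 px, mostly perspective). I correct by 2 mm and lower.

```bash
python3 -m inch '[[[0.0015,0.002,0.002,0,0,0,-1],[0,0,0.003,0,0,0,-1],[0,0,0.003,0,0,0,-1],[0,0,0.003,0,0,0,-1],[0,0,0,0,0,0,-1]]]'
python3 -m inch '[[[0,0,0.003,0,0,0,-1],[0,0,0.003,0,0,0,-1],[0,0,0.001,0,0,0,-1],[0,0,0,0,0,0,-1]]]'
python3 - <<'E'
from h import *
go((.449,-.2965,.0674))
E
```

```text
time_s: 20.62
tcp_pos: [0.4485, -0.296, 0.0764]
orientation: [0.011, 1.0, 0.0, -0.0]
force: [-0.8, -0.7, -2.7]
opening: 0.0663
grasp_force: 40.2
time_s: 21.12
tcp_pos: [0.4487, -0.2961, 0.0697]
orientation: [0.011, 1.0, 0.0, -0.0]
force: [-0.2, 0.1, -2.5]
opening: 0.0663
grasp_force: 40.2
t 21.12 tcp [ 0.4487 -0.2961  0.0697] yaw 88.8 open 0.0663 grip 40.2 F [-0.2  0.1 -2.5] q7 2.22
 turn [ 0. -0.  0.] alt q7 ok? d=0
 shift after turn [-0.0003 -0.0004  0.0023]
```

```bash
python3 -m inch '[[[0,0,0.001,0,0,0,-1],[0,0,0.0005,0,0,0,-1],[0,0,0,0,0,0,-1]]]'
python3 -m inch '[[[0,0,0.0005,0,0,0,-1],[0,0,0,0,0,0,-1]]]'
python3 -m inch '[[[0,0,0.0005,0,0,0,-1],[0,0,0,0,0,0,-1]]]'
```

```text
time_s: 21.5
tcp_pos: [0.4487, -0.2962, 0.0683]
orientation: [0.011, 1.0, 0.0, 0.0]
force: [0.4, -0.1, -1.4]
opening: 0.0659
grasp_force: 40.2
time_s: 21.75
tcp_pos: [0.4487, -0.2961, 0.0677]
orientation: [0.011, 1.0, 0.0, 0.0]
force: [-0.5, 0.8, -2.4]
opening: 0.0667
grasp_force: 40.2
time_s: 22.0
tcp_pos: [0.4488, -0.2962, 0.0675]
orientation: [0.011, 1.0, 0.0, 0.0]
force: [-0.1, 1.1, 0.1]
opening: 0.066
grasp_force: 40.4
```

```bash
python3 -m inch '[[[0,0,0.0005,0,0,0,-1],[0,0,0,0,0,0,-1]]]'
python3 -m inch '[[[0,0,0.0004,0,0,0,-1],[0,0,0,0,0,0,-1]]]'
```

```text
time_s: 22.25
tcp_pos: [0.4489, -0.2963, 0.0675]
orientation: [0.011, 1.0, 0.0, 0.0]
force: [-1.1, 1.5, 5.1]
opening: 0.0657
grasp_force: 40.9
time_s: 22.5
tcp_pos: [0.449, -0.2963, 0.0675]
orientation: [0.011, 1.0, 0.0, 0.0]
force: [-2.1, 3.0, 7.4]
opening: 0.0663
grasp_force: 41.1
```

The pot has seated at 0.0675, as expected. I release, retreat, and measure the tower and infuser.

```bash
python3 -m inch '[[[0,0,0,0,0,0,0.5],[0,0,0,0,0,0,1],[0,0,0,0,0,0,1],[0,0,0,0,0,0,1]]]'
python3 -m inch '[[[0,0,-0.02,0,0,0,1],[0,0,-0.05,0,0,0,1],[0,0,-0.06,0,0,0,1],[0,0,-0.05,0,0,0,1],[0,0,0,0,0,0,1]]]'
python3 -m inch '[[[0,0,0,0,0,0,1]]]'
python3 - <<'E'
from h import *
c=r.capture("wrist"); np.savez("pics/w7.npz",**c); cv2.imwrite("pics/w7.png",c["pixels"][:,:,::-1])
q=rim(c,(.446,-.297),.097,.112,.040); print("pot rim",q[:3])
p=q[3]; A=np.c_[p[:,:2]-q[0][:2],np.ones(len(p))]; print("rim plane",np.linalg.lstsq(A,p[:,2],rcond=None)[0])
k=rim(c,(.446,-.297),.005,.016,.066); print("saucer",k[:3])
for n in("top","scene"):
    t=dict(np.load(f"pics/{n}0.npz")); q=rim(t,(.485,-.007),.030,.042,.04); w=cloud(t).reshape(-1,3); m=(np.hypot(w[:,0]-q[0][0],w[:,1]-q[0][1])<.02)&(w[:,2]>.048); print(n,"infuser",q[:3],"knob",np.nanmean(w[m],0),m.sum())
go((.485,-.007,.16))
E
```

```text
time_s: 23.0
tcp_pos: [0.4488, -0.2962, 0.0662]
orientation: [0.011, 1.0, 0.0, -0.0]
force: [-0.9, -0.0, 0.5]
opening: 0.0851
grasp_force: 0.0
time_s: 23.62
tcp_pos: [0.4511, -0.2979, 0.2509]
orientation: [0.011, 1.0, -0.002, 0.004]
force: [-0.5, -1.0, -0.2]
opening: 0.0852
grasp_force: 0.0
time_s: 23.75
tcp_pos: [0.4484, -0.2958, 0.2457]
orientation: [0.011, 1.0, 0.0, -0.0]
force: [-0.0, 0.6, -0.2]
opening: 0.0854
grasp_force: 0.0
pot rim (array([ 0.4467, -0.296 ,  0.03  ]), 1529, 'z 0.1045')
rim plane [-0.00877172  0.00040518  0.10388115]
saucer (array([ 0.448 , -0.297 ,  0.0529]), 2101, 'z 0.0090')
top infuser (array([ 0.4842, -0.0088,  0.0245]), 215, 'z 0.0368') knob [ 0.48423367 -0.00831375  0.06001164] 20
scene infuser (array([ 0.4832, -0.0039,  0.026 ]), 125, 'z 0.0367') knob [ 0.48632872 -0.00449682  0.05521434] 27
t 23.80 tcp [ 0.4479 -0.2956  0.245 ] yaw 88.8 open 0.0852 grip 0.0 F [-0.2 -0.2 -1.3] q7 2.13
 turn [ 0.001 -0.002  0.   ] alt q7 ok? d=0
 shift after turn [-0.0308  0.2893  0.085 ]
```

View pics/w7.png

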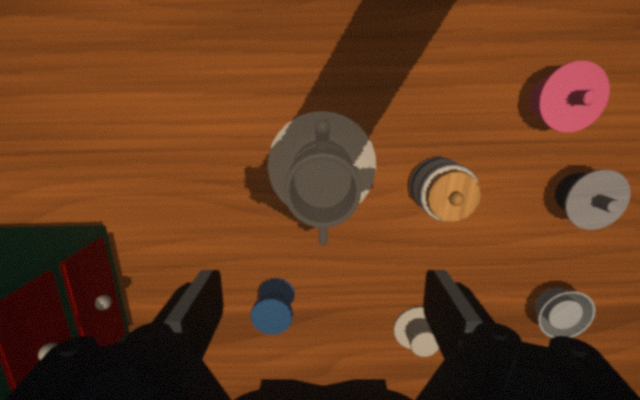

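The pot is upright in the cup: rim at (323,185), z 0.1045, centred within 1 mm. Next is the infuser.

```bash
python3 -m inch '[[[-0.005,0.048,0,0,0,0,0],[-0.005,0.048,0.017,0,0,0,0],[-0.005,0.048,0.017,0,0,0,0],[-0.005,0.048,0.017,0,0,0,0],[-0.005,0.048,0.017,0,0,0,0]]]'
python3 -m inch '[[[-0.005,0.048,0.017,0,0,0,0],[0,0,0,0,0,0,0],[0,0,0,0,0,0,0]]]'
python3 - <<'E'
from h import *
c=r.capture("wrist"); np.savez("pics/w8.npz",**c); cv2.imwrite("pics/w8.png",c["pixels"][:,:,::-1])
w=cloud(c).reshape(-1,3); d=np.hypot(w[:,0]-.484,w[:,1]+.007)
m=(d<.025)&(w[:,2]>.053)&(w[:,2]<.066); p=w[m]; print("knob top",p.mean(0),np.percentile(p[:,2],[5,50,95]),m.sum(),"extent",p.min(0),p.max(0))
f=w[(d<.04)&(w[:,2]>.032)&(w[:,2]<.042)]; (x,y),rr=cv2.minEnclosingCircle(f[:,:2].astype(np.float32)); print("flange",x,y,rr,np.median(f[:,2]))
go((x,y,.040))
E
```

```text
time_s: 24.42
tcp_pos: [0.4777, -0.0551, 0.1762]
orientation: [0.011, 1.0, 0.0, -0.002]
force: [0.8, 1.0, -0.1]
opening: 0.0427
grasp_force: 0.0
time_s: 24.8
tcp_pos: [0.4841, -0.0095, 0.1602]
orientation: [0.011, 1.0, -0.0, -0.001]
force: [-0.5, -0.6, 0.5]
opening: 0.0428
grasp_force: 0.0
knob top [ 0.4808777  -0.00643232  0.05839751] [0.05595623 0.05865642 0.05974106] 278 extent [ 0.47478322 -0.01282031  0.05319985] [0.48781574 0.00058114 0.06059316]
flange 0.4817705452442169 -0.006334349513053894 0.03330104425549507 0.036935962555116386
t 24.85 tcp [ 0.4844 -0.0102  0.1607] yaw 88.7 open 0.0428 grip 0.0 F [-0.  -1.1 -1. ] q7 1.51
 turn [-0.001 -0.002 -0.   ] alt q7 ok? d=0
 shift after turn [0.0027 0.0038 0.1207]
```

View pics/w8.png

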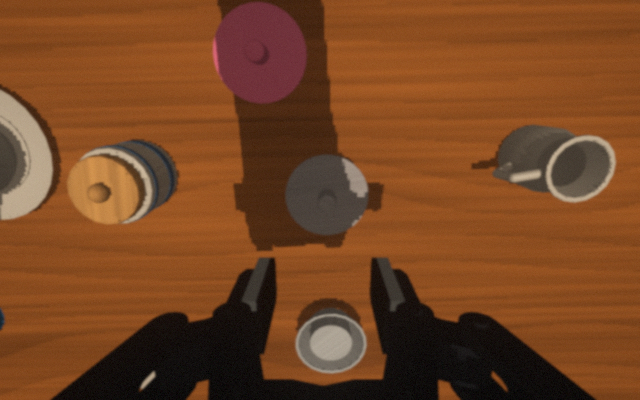

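Wrist view: grey infuser at (327,194), flange z 0.037, knob z 0.059; the pink one is at (260,52). I descend onto the knob with the tips about 4 mm above the flange.

```bash
python3 -m inch '[[[0.0027,0.0038,0.04,0,0,0,0],[0,0,0.04,0,0,0,0],[0,0,0.025,0,0,0,0],[0,0,0.012,0,0,0,0],[0,0,0,0,0,0,0]]]' 40
python3 - <<'E'
from h import *
go((.4818,-.0063,.041))
E
```

```text
time_s: 25.48
tcp_pos: [0.4822, -0.006, 0.0442]
orientation: [0.012, 1.0, -0.0, -0.0]
force: [0.5, 0.1, 0.2]
opening: 0.0426
grasp_force: 0.0
t 25.48 tcp [ 0.4822 -0.006   0.0442] yaw 88.7 open 0.0426 grip 0.0 F [0.5 0.1 0.2] q7 1.54
 turn [-0.    -0.001 -0.   ] alt q7 ok? d=0
 shift after turn [ 0.0003 -0.0004  0.0032]
```

```bash
python3 -m inch '[[[0,0,0.003,0,0,0,0],[0,0,0,0,0,0,-0.5],[0,0,0,0,0,0,-0.7],[0,0,0,0,0,0,-1],[0,0,0,0,0,0,-1]]]' 40
python3 -m inch '[[[0,0,0,0,0,0,-1],[0,0,0,0,0,0,-1]]]' 40
python3 - <<'E'
from h import *
go()
E
```

```text
time_s: 26.1
tcp_pos: [0.4829, -0.005, 0.0419]
orientation: [0.011, 1.0, 0.0, 0.001]
force: [-0.0, -0.0, 3.6]
opening: 0.0117
grasp_force: 39.2
time_s: 26.35
tcp_pos: [0.4828, -0.0051, 0.0418]
orientation: [0.011, 1.0, 0.0, 0.0]
force: [-0.7, -0.4, 4.9]
opening: 0.0121
grasp_force: 39.4
t 26.35 tcp [ 0.4828 -0.0051  0.0418] yaw 88.8 open 0.0121 grip 39.4 F [-0.7 -0.4  4.9] q7 1.54
 turn [ 0.     0.001 -0.   ] alt q7 ok? d=0
```

```bash
python3 -m inch '[[[0,0,-0.01,0,0,0,-1],[0,0,-0.04,0,0,0,-1],[0,0,-0.06,0,0,0,-1],[0,0,-0.06,0,0,0,-1],[0,0,-0.03,0,0,0,-1]]]'
python3 -m inch '[[[-0.003,-0.025,0,0,0,0,-1],[-0.008,-0.053,0,0,0,0,-1],[-0.008,-0.053,0,0,0,0,-1],[-0.008,-0.053,0,0,0,0,-1],[-0.008,-0.053,0,0,0,0,-1]]]'
python3 -m inch '[[[-0.008,-0.039,0,0,0,0,-1],[-0.003,-0.015,0,0,0,0,-1],[0,0,0,0,0,0,-1],[0,0,0,0,0,0,-1]]]'
python3 - <<'E'
from h import *
c=r.capture("wrist"); np.savez("pics/w9.npz",**c); cv2.imwrite("pics/w9.png",c["pixels"][:,:,::-1])
s=r.read_state(); t=s["tcp_pos"]
k=rim(c,(.4465,-.296),.098,.112,.040); print("pot",k[:3])
w=cloud(c).reshape(-1,3); d=np.hypot(w[:,0]-t[0],w[:,1]-t[1])
f=w[(d<.045)&(w[:,2]>t[2]-.016)&(w[:,2]<t[2]+.002)]; print(len(f),f.min(0)-t,f.max(0)-t,np.median(f[:,2])-t[2])
go((*k[0][:2],.0418+.071))
E
```

```text
time_s: 26.98
tcp_pos: [0.4834, -0.0049, 0.245]
orientation: [0.011, 1.0, 0.0, 0.002]
force: [0.3, 0.4, -0.7]
opening: 0.0124
grasp_force: 39.2
time_s: 27.6
tcp_pos: [0.5119, -0.2439, 0.2413]
orientation: [0.011, 1.0, 0.0, -0.0]
force: [-0.3, -0.4, -0.5]
opening: 0.0122
grasp_force: 39.2
time_s: 28.1
tcp_pos: [0.5224, -0.2946, 0.2412]
orientation: [0.01, 1.0, 0.001, -0.0]
force: [0.0, 0.1, -0.4]
opening: 0.0119
grasp_force: 39.2
pot (array([ 0.4478, -0.296 ,  0.03  ]), 1822, 'z 0.1046')
8863 [-0.03434161 -0.03304898 -0.00885832] [0.03225441 0.0328991  0.00193878] -0.004861322032981508
t 28.15 tcp [ 0.5224 -0.2946  0.2413] yaw 88.9 open 0.0120 grip 39.2 F [-0.1  0.2 -1.9] q7 2.11
 turn [ 0.002 -0.     0.   ] alt q7 ok? d=0
 shift after turn [ 0.0746 -0.0028  0.1285]
```

View pics/w9.png

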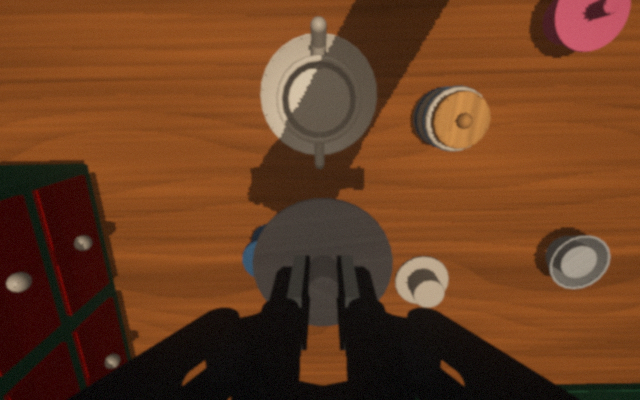

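Wrist view: pot mouth at (319,98); held infuser's flange at (322,262), about 1 mm from the tool axis. I move over the pot and lower.

```bash
python3 -m inch '[[[0.03,-0.001,0,0,0,0,-1],[0.03,-0.001,0,0,0,0,-1],[0.0145,0,0.01,0,0,0,-1],[0,0,0.03,0,0,0,-1],[0,0,0.03,0,0,0,-1]]]'
python3 -m inch '[[[0,0,0.013,0,0,0,-1],[0,0,0,0,0,0,-1],[0,0,0,0,0,0,-1]]]'
python3 - <<'E'
from h import *
go((.448,-.296,.113))
E
```

```text
time_s: 28.78
tcp_pos: [0.4481, -0.2957, 0.1713]
orientation: [0.01, 1.0, 0.0, 0.001]
force: [-0.3, -1.1, -0.9]
opening: 0.0121
grasp_force: 39.2
time_s: 29.15
tcp_pos: [0.4485, -0.2976, 0.1596]
orientation: [0.011, 1.0, -0.0, 0.001]
force: [-0.6, 0.5, -0.5]
opening: 0.0121
grasp_force: 39.2
t 29.15 tcp [ 0.4485 -0.2976  0.1596] yaw 88.8 open 0.0121 grip 39.2 F [-0.6  0.5 -0.5] q7 2.18
 turn [-0.001  0.002  0.   ] alt q7 ok? d=0
 shift after turn [0.0005 0.0016 0.0466]
```

```bash
python3 -m inch '[[[0.0005,0.0016,0.004,0,0,0,-1],[0,0,0.006,0,0,0,-1],[0,0,0.006,0,0,0,-1],[0,0,0.006,0,0,0,-1],[0,0,0.006,0,0,0,-1]]]'
python3 -m inch '[[[0,0,0.006,0,0,0,-1],[0,0,0.005,0,0,0,-1],[0,0,0.003,0,0,0,-1],[0,0,0.001,0,0,0,-1],[0,0,0,0,0,0,-1]]]'
python3 - <<'E'
from h import *
go((.448,-.296,.113))
E
```

```text
time_s: 29.78
tcp_pos: [0.447, -0.2957, 0.1298]
orientation: [0.011, 1.0, 0.0, -0.0]
force: [-0.0, -0.1, -0.6]
opening: 0.0118
grasp_force: 39.2
time_s: 30.4
tcp_pos: [0.4471, -0.2958, 0.1154]
orientation: [0.011, 1.0, -0.0, 0.0]
force: [0.0, 0.1, -1.5]
opening: 0.0123
grasp_force: 39.2
t 30.40 tcp [ 0.4471 -0.2958  0.1154] yaw 88.8 open 0.0123 grip 39.2 F [ 0.   0.1 -1.5] q7 2.20
 turn [-0.  0.  0.] alt q7 ok? d=0
 shift after turn [-0.0009 -0.0002  0.0024]
```

```bash
python3 -m inch '[[[0,0,0.001,0,0,0,-1],[0,0,0.0005,0,0,0,-1],[0,0,0,0,0,0,-1]]]'
python3 -m inch '[[[0,0,0.0005,0,0,0,-1],[0,0,0,0,0,0,-1]]]'
python3 -m inch '[[[0,0,0.0005,0,0,0,-1],[0,0,0,0,0,0,-1]]]'
```

```text
time_s: 30.78
tcp_pos: [0.447, -0.2957, 0.1139]
orientation: [0.011, 1.0, 0.0, 0.0]
force: [0.5, -0.5, -0.3]
opening: 0.0121
grasp_force: 39.2
time_s: 31.02
tcp_pos: [0.447, -0.2957, 0.1133]
orientation: [0.011, 1.0, 0.0, -0.0]
force: [0.1, -1.0, -0.6]
opening: 0.012
grasp_force: 39.2
time_s: 31.28
tcp_pos: [0.4471, -0.2958, 0.113]
orientation: [0.011, 1.0, 0.0, 0.0]
force: [-0.2, -0.3, -0.2]
opening: 0.012
grasp_force: 39.4
```

```bash
python3 -m inch '[[[0,0,0.0005,0,0,0,-1],[0,0,0,0,0,0,-1]]]'
python3 -m inch '[[[0,0,0.0005,0,0,0,-1],[0,0,0,0,0,0,-1]]]'
```

```text
time_s: 31.52
tcp_pos: [0.4472, -0.2958, 0.1128]
orientation: [0.011, 1.0, 0.0, 0.0]
force: [-1.6, 0.4, 4.0]
opening: 0.0122
grasp_force: 39.6
time_s: 31.78
tcp_pos: [0.4473, -0.2959, 0.1126]
orientation: [0.011, 1.0, 0.0, 0.0]
force: [-1.6, 0.8, 6.6]
opening: 0.0124
grasp_force: 40.0
```

Seated. I release and retreat.

```bash
python3 -m inch '[[[0,0,0,0,0,0,-0.3],[0,0,0,0,0,0,0],[0,0,0,0,0,0,0]]]'
python3 -m inch '[[[0,0,-0.02,0,0,0,0],[0,0,-0.05,0,0,0,0],[0,0,-0.06,0,0,0,0],[0,0,0,0,0,0,0],[0,0,0,0,0,0,0]]]'
python3 - <<'E'
from h import *
c=r.capture("wrist"); np.savez("pics/w10.npz",**c); cv2.imwrite("pics/w10.png",c["pixels"][:,:,::-1])
w=cloud(c).reshape(-1,3); d=np.hypot(w[:,0]-.447,w[:,1]+.296)
p=w[(d<.025)&(w[:,2]>.124)&(w[:,2]<.135)]; print("knob",p.mean(0),np.median(p[:,2]),len(p))
f=w[(d<.04)&(w[:,2]>.102)&(w[:,2]<.114)]; (x,y),rr=cv2.minEnclosingCircle(f[:,:2].astype(np.float32)); A=np.c_[f[:,0]-x,f[:,1]-y,np.ones(len(f))]; print("flange",x,y,rr,np.linalg.lstsq(A,f[:,2],rcond=None)[0])
for n in("top","scene"):
    t=dict(np.load(f"pics/{n}0.npz")); v=cloud(t).reshape(-1,3); e=np.hypot(v[:,0]-.658,v[:,1]+.172); p=v[(e<.03)&(v[:,2]>.030)&(v[:,2]<.042)]; print(n,"lid turret",p.mean(0),p.min(0),p.max(0))
go((.66,-.172,.16))
E
```

```text
time_s: 32.15
tcp_pos: [0.4469, -0.2956, 0.1115]
orientation: [0.011, 1.0, 0.0, -0.0]
force: [-0.4, 0.5, -0.1]
opening: 0.0426
grasp_force: 0.0
time_s: 32.78
tcp_pos: [0.4468, -0.2955, 0.2414]
orientation: [0.011, 1.0, 0.0, -0.0]
force: [0.2, 0.8, 0.5]
opening: 0.0426
grasp_force: 0.0
knob [ 0.44524583 -0.29578956  0.12944787] 0.12966213911833394 260
flange 0.4463340640068054 -0.29583972692489624 0.033280644565820694 [-0.00072741  0.00028287  0.1079371 ]
top lid turret [ 0.66578933 -0.17710634  0.03423842] [ 0.64748109 -0.1943438   0.03045389] [ 0.68246261 -0.15983189  0.03910284]
scene lid turret [ 0.66535581 -0.17247871  0.0333961 ] [ 0.64827861 -0.18925027  0.03017343] [ 0.67961781 -0.15556606  0.03624364]
t 32.83 tcp [ 0.4463 -0.2952  0.2406] yaw 88.8 open 0.0428 grip 0.0 F [ 0.2 -0.2  0.1] q7 2.14
 turn [ 0.001 -0.002  0.   ] alt q7 ok? d=0
 shift after turn [-0.211   0.1278  0.0806]
```

View pics/w10.png

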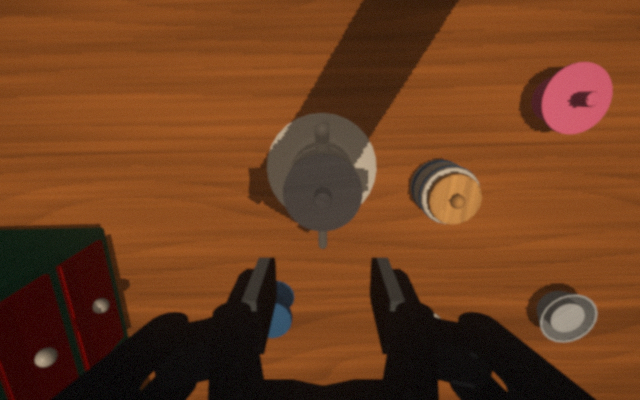

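The infuser hangs level: flange (323,190), z 0.108, centre (0.4463, -0.2958). Now the lid.

```bash
python3 -m inch '[[[-0.043,0.025,0.004,0,0,0,0.3],[-0.043,0.025,0.019,0,0,0,0.3],[-0.043,0.025,0.019,0,0,0,0.3],[-0.043,0.025,0.019,0,0,0,0.3],[-0.043,0.025,0.019,0,0,0,0.3]]]'
python3 -m inch '[[[0,0,0,0,0,0,0.3],[0,0,0,0,0,0,0.3]]]'
python3 - <<'E'
from h import *
c=r.capture("wrist"); np.savez("pics/w11.npz",**c); cv2.imwrite("pics/w11.png",c["pixels"][:,:,::-1])
w=cloud(c).reshape(-1,3); d=np.hypot(w[:,0]-.664,w[:,1]+.174)
p=w[(d<.03)&(w[:,2]>.030)&(w[:,2]<.040)]; (x,y),rr=cv2.minEnclosingCircle(p[:,:2].astype(np.float32)); print("turret",x,y,rr,np.median(p[:,2]),len(p))
f=w[(d<.042)&(w[:,2]>.0025)&(w[:,2]<.008)]; print("disc",cv2.minEnclosingCircle(f[:,:2].astype(np.float32)),np.median(f[:,2]))
go((x,y,.008))
E
```

```text
time_s: 33.45
tcp_pos: [0.6648, -0.1743, 0.1588]
orientation: [0.011, 1.0, 0.0, -0.002]
force: [0.9, -1.1, 0.8]
opening: 0.0554
grasp_force: 0.0
time_s: 33.7
tcp_pos: [0.6632, -0.176, 0.1599]
orientation: [0.011, 1.0, -0.0, -0.002]
force: [0.4, -0.1, -0.3]
opening: 0.0556
grasp_force: 0.0
turret 0.6635976433753967 -0.17514124512672424 0.018043983727693558 0.03391090282219947 1478
disc ((0.6655207276344299, -0.1727994829416275), 0.03582429513335228) 0.003921016021620705
t 33.75 tcp [ 0.6632 -0.1769  0.161 ] yaw 88.6 open 0.0553 grip 0.0 F [0.1 0.1 0.2] q7 1.87
 turn [-0.001 -0.002 -0.   ] alt q7 ok? d=0
 shift after turn [-0.0004  0.0018  0.153 ]
```

View pics/w11.png

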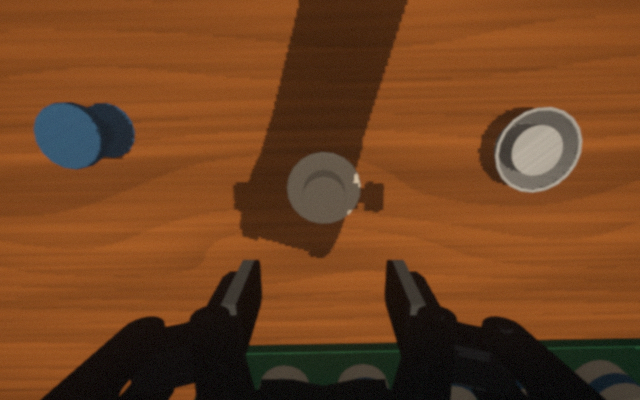

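Wrist view: lid at (324,187), with the turret top at (324,185) and z 0.034; nothing is near the fingers. I descend and grip the turret.

```bash
python3 -m inch '[[[0,0.002,0.05,0,0,0,0.3],[0,0,0.045,0,0,0,0.3],[0,0,0.035,0,0,0,0.3],[0,0,0.015,0,0,0,0.3],[0,0,0.004,0,0,0,0.3]]]' 30
python3 -m inch '[[[0,0,0,0,0,0,0.3],[0,0,0,0,0,0,0],[0,0,0,0,0,0,-0.4],[0,0,0,0,0,0,-1],[0,0,0,0,0,0,-1]]]' 30
python3 -m inch '[[[0,0,0,0,0,0,-1]]]'
python3 - <<'E'
from h import *
go()
E
```

```text
time_s: 34.38
tcp_pos: [0.6643, -0.1744, 0.0131]
orientation: [0.012, 1.0, -0.0, -0.0]
force: [-0.4, 0.4, 1.0]
opening: 0.0554
grasp_force: 0.0
time_s: 35.0
tcp_pos: [0.6658, -0.1738, 0.0147]
orientation: [0.011, 1.0, -0.0, 0.001]
force: [-1.1, 0.5, 6.1]
opening: 0.0356
grasp_force: 29.8
time_s: 35.12
tcp_pos: [0.6658, -0.1738, 0.0147]
orientation: [0.011, 1.0, -0.0, 0.001]
force: [-1.3, -0.3, 5.6]
opening: 0.0352
grasp_force: 29.8
t 35.12 tcp [ 0.6658 -0.1738  0.0147] yaw 88.7 open 0.0352 grip 29.8 F [-1.3 -0.3  5.6] q7 1.91
 turn [-0.     0.003  0.   ] alt q7 ok? d=0
```

```bash
python3 -m inch '[[[0,0,-0.01,0,0,0,-1],[0,0,-0.04,0,0,0,-1],[0,0,-0.06,0,0,0,-1],[0,0,-0.06,0,0,0,-1],[0,0,-0.06,0,0,0,-1]]]'
python3 - <<'E'
from h import *
go((.525,-.296,.245))
E
```

```text
time_s: 35.75
tcp_pos: [0.6643, -0.1732, 0.2452]
orientation: [0.011, 1.0, 0.0, 0.0]
force: [1.4, 0.2, -0.6]
opening: 0.0355
grasp_force: 30.2
t 35.75 tcp [ 0.6643 -0.1732  0.2452] yaw 88.8 open 0.0355 grip 30.2 F [ 1.4  0.2 -0.6] q7 1.86
 turn [ 0.  0. -0.] alt q7 ok? d=0
 shift after turn [ 0.1366 -0.1258  0.0002]
```

```bash
python3 -m inch '[[[0.0266,-0.025,0,0,0,0,-1],[0.034,-0.031,0,0,0,0,-1],[0.034,-0.031,0,0,0,0,-1],[0.028,-0.026,0,0,0,0,-1],[0.014,-0.013,0,0,0,0,-1]]]'
python3 -m inch '[[[0,0,0,0,0,0,-1],[0,0,0,0,0,0,-1]]]'
python3 - <<'E'
from h import *
c=r.capture("wrist"); np.savez("pics/w12.npz",**c); cv2.imwrite("pics/w12.png",c["pixels"][:,:,::-1])
s=r.read_state(); t=s["tcp_pos"]
w=cloud(c).reshape(-1,3); d=np.hypot(w[:,0]-.4465,w[:,1]+.296)
p=w[(d<.025)&(w[:,2]>.124)&(w[:,2]<.135)]; print("knob",p.mean(0),len(p))
f=w[(d<.04)&(w[:,2]>.102)&(w[:,2]<.114)]; print("flange",cv2.minEnclosingCircle(f[:,:2].astype(np.float32)))
d=np.hypot(w[:,0]-t[0],w[:,1]-t[1])
f=w[(d<.042)&(d>.022)&(w[:,2]>t[2]-.018)&(w[:,2]<t[2]-.004)]; print("lid disc",len(f),f.min(0)-t,f.max(0)-t,np.median(f[:,2])-t[2])
A=np.c_[f[:,:2]-t[:2],np.ones(len(f))]; print(np.linalg.lstsq(A,f[:,2],rcond=None)[0]-[0,0,t[2]])
go((.447,-.296,.1227))
E
```

```text
time_s: 36.38
tcp_pos: [0.5234, -0.2983, 0.2434]
orientation: [0.012, 1.0, -0.0, 0.0]
force: [-0.4, -0.1, -0.4]
opening: 0.0351
grasp_force: 30.2
time_s: 36.62
tcp_pos: [0.5272, -0.2945, 0.2428]
orientation: [0.009, 1.0, 0.001, 0.0]
force: [0.6, 1.2, -1.5]
opening: 0.0352
grasp_force: 30.2
knob [ 0.44619418 -0.29571818  0.12974591] 313
flange ((0.44703665375709534, -0.29586344957351685), 0.033820249140262604)
lid disc 4517 [-0.03520089 -0.03262622 -0.01389552] [ 0.00390404  0.03270903 -0.00861424] -0.010770909515933486
[ 0.00469455  0.00406834 -0.01071204]
t 36.67 tcp [ 0.5273 -0.2944  0.2427] yaw 89.0 open 0.0355 grip 30.2 F [-0.4 -0.  -1.1] q7 2.10
 turn [ 0.001  0.001 -0.   ] alt q7 ok? d=0
 shift after turn [ 0.0802 -0.0031  0.12  ]
```

View pics/w12.png

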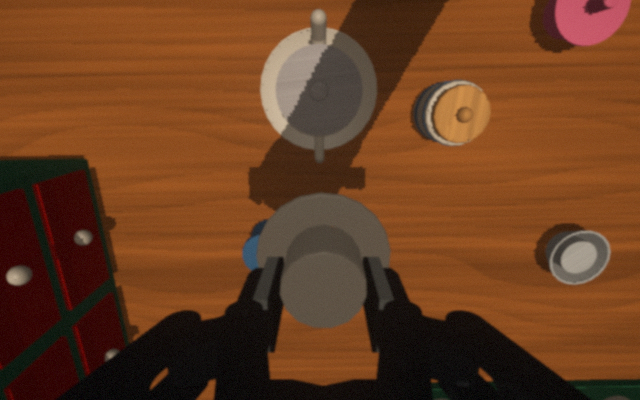

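Wrist view: infuser flange and knob at (320,90) in the tower; held lid's disc at (323,250), level. I align and lower it.

```bash
python3 -m inch '[[[0.027,-0.001,0,0,0,0,-1],[0.03,-0.001,0,0,0,0,-1],[0.022,0,0.01,0,0,0,-1],[0,0,0.03,0,0,0,-1],[0,0,0.03,0,0,0,-1]]]'
python3 -m inch '[[[0,0,0.012,0,0,0,-1],[0,0,0,0,0,0,-1],[0,0,0,0,0,0,-1]]]'
python3 - <<'E'
from h import *
go((.448,-.2958,.1227))
E
```

```text
time_s: 37.3
tcp_pos: [0.448, -0.2955, 0.1725]
orientation: [0.01, 1.0, 0.0, 0.001]
force: [0.3, 0.5, -0.4]
opening: 0.0358
grasp_force: 30.2
time_s: 37.67
tcp_pos: [0.4476, -0.297, 0.162]
orientation: [0.011, 1.0, -0.0, 0.001]
force: [-1.3, 0.2, -1.4]
opening: 0.0353
grasp_force: 30.2
t 37.67 tcp [ 0.4476 -0.297   0.162 ] yaw 88.8 open 0.0353 grip 30.2 F [-1.3  0.2 -1.4] q7 2.17
 turn [-0.001  0.002  0.   ] alt q7 ok? d=0
 shift after turn [-0.0004  0.0012  0.0393]
```

```bash
python3 -m inch '[[[0,0.0012,0.005,0,0,0,-1],[0,0,0.006,0,0,0,-1],[0,0,0.006,0,0,0,-1],[0,0,0.005,0,0,0,-1],[0,0,0.005,0,0,0,-1]]]'
python3 -m inch '[[[0,0,0.004,0,0,0,-1],[0,0,0.003,0,0,0,-1],[0,0,0.002,0,0,0,-1],[0,0,0,0,0,0,-1],[0,0,0,0,0,0,-1]]]'
python3 - <<'E'
from h import *
go((.448,-.2958,.1227))
E
```

```text
time_s: 38.3
tcp_pos: [0.4464, -0.2955, 0.1334]
orientation: [0.011, 1.0, 0.0, -0.0]
force: [-0.2, -0.1, -0.6]
opening: 0.0356
grasp_force: 30.2
time_s: 38.92
tcp_pos: [0.4466, -0.2956, 0.125]
orientation: [0.011, 1.0, -0.0, 0.0]
force: [0.9, -0.4, -1.1]
opening: 0.0353
grasp_force: 30.2
t 38.92 tcp [ 0.4466 -0.2956  0.125 ] yaw 88.8 open 0.0353 grip 30.2 F [ 0.9 -0.4 -1.1] q7 2.19
 turn [-0.  0.  0.] alt q7 ok? d=0
 shift after turn [-0.0014 -0.0002  0.0023]
```

```bash
python3 -m inch '[[[-0.001,0,0.001,0,0,0,-1],[0,0,0.0005,0,0,0,-1],[0,0,0,0,0,0,-1]]]'
python3 -m inch '[[[0,0,0.0005,0,0,0,-1],[0,0,0,0,0,0,-1]]]'
python3 -m inch '[[[0,0,0.0004,0,0,0,-1],[0,0,0,0,0,0,-1]]]'
```

```text
time_s: 39.3
tcp_pos: [0.4474, -0.2955, 0.1233]
orientation: [0.011, 1.0, 0.0, -0.0]
force: [0.6, -0.3, -0.2]
opening: 0.0355
grasp_force: 30.2
time_s: 39.55
tcp_pos: [0.4474, -0.2955, 0.1228]
orientation: [0.011, 1.0, 0.0, 0.0]
force: [-0.6, -0.0, -1.4]
opening: 0.0353
grasp_force: 30.2
time_s: 39.8
tcp_pos: [0.4475, -0.2956, 0.1227]
orientation: [0.011, 1.0, 0.0, 0.0]
force: [-1.7, 1.0, 2.8]
opening: 0.0354
grasp_force: 30.4
```

```bash
python3 -m inch '[[[0,0,0.0004,0,0,0,-1],[0,0,0,0,0,0,-1]]]'
python3 -m inch '[[[0,0,0,0,0,0,-0.1],[0,0,0,0,0,0,0.2],[0,0,0,0,0,0,0.3],[0,0,0,0,0,0,0.3]]]'
python3 -m inch '[[[0,0,-0.01,0,0,0,0.3],[0,0,-0.03,0,0,0,0.3],[0,0,-0.05,0,0,0,0.3],[-0.03,0,-0.04,0,0,0,0.3],[-0.04,0,0,0,0,0,0.3]]]'
python3 -m inch '[[[0,0,0,0,0,0,0.3],[0,0,0,0,0,0,0.3]]]'
python3 - <<'E'
from h import *
go()
c=r.capture("wrist"); w=cloud(c).reshape(-1,3); d=np.hypot(w[:,0]-.4465,w[:,1]+.296)
f=w[(d<.042)&(d>.022)&(w[:,2]>.105)&(w[:,2]<.118)]; (x,y),rr=cv2.minEnclosingCircle(f[:,:2].astype(np.float32)); A=np.c_[f[:,0]-x,f[:,1]-y,np.ones(len(f))]; print("disc",x,y,rr,np.linalg.lstsq(A,f[:,2],rcond=None)[0])
p=w[(d<.03)&(w[:,2]>.136)&(w[:,2]<.15)];print("turret",cv2.minEnclosingCircle(p[:,:2].astype(np.float32)),np.median(p[:,2]))
c=r.capture("scene"); cv2.imwrite("pics/s13.png",cv2.resize(c["pixels"][130:260,110:310,::-1],None,fx=4,fy=4,interpolation=2))
c=r.capture("top"); a=np.load("pics/top0.npz")["pixels"].astype(int); df=abs(c["pixels"].astype(int)-a).sum(-1)
for n,(u,v) in dict(mould=(339,180),canister=(396,239),eggcup=(464,191),sugar=(208,190),jug=(275,240),pinkinf=(353,271),pinkcup=(183,147)).items(): print(n,df[v-15:v+15,u-15:u+15].mean().round(1))
E
```

```text
time_s: 40.05
tcp_pos: [0.4477, -0.2957, 0.1227]
orientation: [0.011, 1.0, 0.0, 0.0]
force: [-2.5, 0.9, 4.7]
opening: 0.0355
grasp_force: 30.7
time_s: 40.55
tcp_pos: [0.4474, -0.2955, 0.1219]
orientation: [0.011, 1.0, 0.0, -0.0]
force: [0.7, 0.6, 0.1]
opening: 0.0555
grasp_force: 0.0
time_s: 41.18
tcp_pos: [0.5197, -0.299, 0.2577]
orientation: [0.012, 1.0, -0.002, 0.004]
force: [0.1, 0.6, -0.6]
opening: 0.0559
grasp_force: 0.0
time_s: 41.42
tcp_pos: [0.5164, -0.2973, 0.2519]
orientation: [0.011, 1.0, 0.0, -0.001]
force: [0.1, -0.4, -0.5]
opening: 0.0556
grasp_force: 0.0
t 41.42 tcp [ 0.5164 -0.2973  0.2519] yaw 88.7 open 0.0556 grip 0.0 F [ 0.1 -0.4 -0.5] q7 2.11
 turn [ 0.    -0.001  0.   ] alt q7 ok? d=0
disc 0.44645240902900696 -0.2957357168197632 0.03375155106186867 [-0.00763161  0.00395693  0.11180809]
turret ((0.44551700353622437, -0.2953898310661316), 0.0179035272449255) 0.14192434922663566
mould 5.1
canister 5.1
eggcup 8.6
sugar 4.8
jug 5.2
pinkinf 4.8
pinkcup 5.7
```

View pics/s13.png

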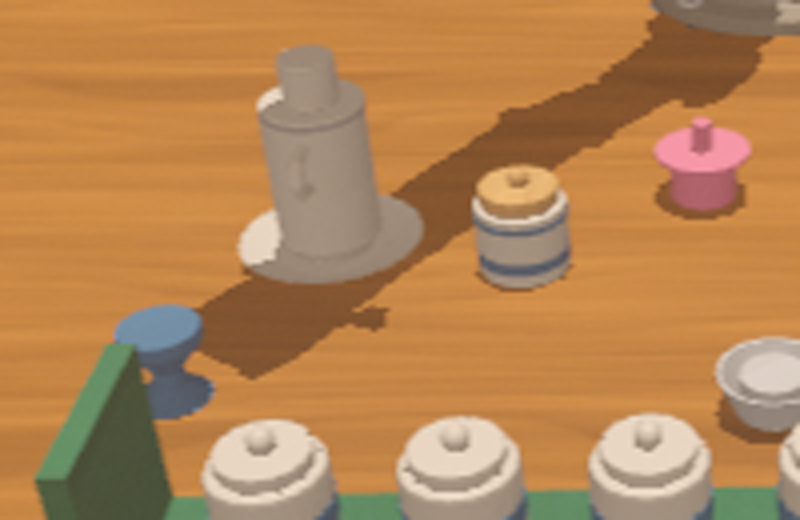

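The crop shows the complete tower on the saucer at (315,160). The lid top measures 0.142 m, as expected, and lies flat. The other pieces are unmoved and the gripper is clear, so I hand it in.

```bash
python3 -c "
from rig import r
print(r.finish_job())"
```

```text
the job is handed in; nothing more can be done
None
```

The tea-for-one tower is built on its saucer (cup, pot, infuser, lid, in that order) and handed in at about 41.5 s; the last measurements showed it upright and centred, with the other things on the table unmoved.

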